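Trip test, reset and fit the tag holder under the lip

ROBOT

A 7-joint arm with a two-finger parallel gripper is mounted at the origin on the work surface; the furniture and walls round the work are solid. World frame = base frame: x ahead of the robot, y to its left, z up, the work surface at z = 0. Lengths are in mm, angles in degrees, forces in N, time in s.
With the tool pointing down it reaches from about 400 to 850 mm from the base axis. Payload 4.5 kg.
Tool frame: the origin (TCP) lies at the very end of the fingers, on their centre line; the grasp point (between the pads) lies 19 mm behind it (manip.tcp_to_grasp is the distance from the TCP to the grasp point, in mm); z points along the fingers, y is the line along which they close (so a half turn about z gives the same grasp; the last joint's range is limited). The gripper opens to 88 mm and grips with 3 to 60 N. Pads are 18 mm wide; open, the fingers measure 123 mm over their backs; the gripper's body (75 mm by 187 mm) begins 45 mm behind the grasp point.
Start: joints at [-69.683, 39.483, -11.15, 89.685, 9.013, 51.709, -12.324], TCP at [197.06, 593.147, 213.543] pointing down, gripper open.
Joint ranges: [-172.22, 172.22], [-26.19, 119.32], [-84.43, 86.54], [7.71, 146.69], [-57.33, 237.33], [2.42, 119.75], [-152.13, 152.13]. Speed limits (degrees/s): [147.25, 147.25, 180, 180, 180, 180, 180].

INTERFACE

Orientations are given as [roll, pitch, yaw] about the fixed x, y, z axes, in that order (R = Rz(yaw) Ry(pitch) Rx(roll)).
In Python, from bench import manip, imaging, models gives the robot as it stands.
- The arm moves only by the shell command python3 -m crank 'ROWS' [FORCE]. ROWS is JSON, a list of rows, each an object of numbers: "ax", "ay", "az": the turn, a rotation vector about the tool's x, y, z in rad; "tx", "ty", "tz": the shift along the tool's x, y, z in cm; "claw": the opening, from 0 (shut) to 1 (fully open). In form: [{"ax": .., "ay": .., "az": .., "tx": .., "ty": .., "tz": .., "claw": ..}, ...]. A call has exactly 8 rows; each row is the pose to reach, as a shift and turn from the pose commanded when the call began, along the tool's axes at that moment; what a row does not reach only later rows make up. A row lasts 1/8 s, in which the tool goes at most 62.5 mm and 10.7 degrees, less where a joint would pass 70% of its speed; a pose out of reach is approached as far as the arm can. A call with a gripper value outside its range is refused whole. The fingers move at their own pace and stop on an object; FORCE is the grip in N (left out, the last holds). Time passes only in rows, so rows that repeat a pose let the fingers close, or fill a call up. It gives the time, the measured TCP pose, the force, the opening and the grip force at its end, in the units of the state.
- manip.get_state(): the state, without advancing time (a new reading comes with each control period).
- imaging.get_image(name): name is "scene" or "top" or "wrist"; returns a dict with "pixels" (420x560x3 uint8, blue, green, red), "z_map" (420x560 float32, mm along the optical axis (not along the pixel's ray), 0 where there is no reading), "K" (3x3 intrinsics, pixels), "R" (3x3) and "t" (3): a world point X has camera coordinates R X + t. Camera axes: x right, y down, z forward; pixel columns grow to the right and rows downward; lengths in mm; the calibration is good to about 2 mm. A picture is of the moment at which its call begins.
- manip.finish_job(): hands the job in; it is judged then, once.
Trained networks look in a picture, given as the dict that the camera call returned (one of the last four; its "shot" number tells which), for a name from the list of things; names that differ only in an ending like _2 or _b are one class to them, and where a whole thing is asked for, a point or a joint stands for the part that bears it (a point fixed in the world has none). Each returns a list of dicts, best first, with "conf" (0 to 1); they miss things now and then, are a little off and sometimes report something else, mostly with a low value. They report only what shows in the picture. A call takes as long as a camera call. They do not tell look-alikes from the thing itself.
- models.look_for(picture, thing): "xyz" ([x, y, z] in mm, in the coordinates of the camera as it stood for that picture, good to about 4 mm: the middle of the surface that is visible of it).
- models.landmark_of(picture, thing): "xyz" ([x, y, z] in mm, in the coordinates of the camera as it stood for that picture, good to about 4 mm: a listed point, or the origin of a listed thing).
The state is a dict: "time": time; "joint_pos": joint angles; "qd": joint speeds; "joint_efforts": joint torques, N m; "tool_pos": TCP position; "tool_rot": TCP orientation; "ft_force": force on the tool from outside, world axes, zero at the start; "ft_torque": the same for the moment, N m; "finger_gap": finger opening in mm; "grasp_force": force on a finger pad.
Only numpy, scipy, OpenCV 4.12 (cv2) and the standard library are available. Lean on these libraries where they do the work, as an engineer would, in place of code of your own. Each camera call takes 0.05 s, during which the arm holds its last target. There are 200 camera calls.

TASK

Trip-test the grey bench unit: press its yellow test button so that the red lever drops, then lift the lever back up to stand on its own. Then take the blue tag holder by its rib and push it, nose first and flat on the bench, behind the aluminium lip at the front of the unit until it is fully home against the sprung stop, and finish still gripping it and pressing it home; leave the carton, the tape roll and the rail carriage where they lie.

Things in the scene. Friction and masses are not known exactly. Their poses are not given: they have to be found in the camera images.
- trip_unit: grey bench unit, bolted down. Origin on the bench under the housing's centre; front looks along its -x. Housing 80 (x) x 150 (y) x 68 mm high. At its front a low aluminium lip: roof 14 mm high, 84 mm wide, from x = -40 to the mouth at x = -85 mm, underside 10 mm above the bench, bench below, cheeks 60 mm apart inside; beyond the mouth its plates flare out (19 mm high) to x = -98 mm
- mouth (a point): middle of the lip's mouth, at bench height, at the front edge of the straight part (x = -85 mm on the unit). The holder is pushed in here along the unit's +x
- button_top (a point): centre of the top face of the yellow round test button, 23 mm across, 85 mm above the bench on the right half of the unit's top. It goes straight down
- test_button (a joint): travel of the button, m: 0 out, 0.007 fully down. Sprung, about 4.5 N fully down; it comes back by itself. From about 5 mm on it trips the lever, which then drops towards the unit's front (-x)
- lever_tip (a point): centre of the red grip of the lever: a roller 15 mm across and 16 mm wide along the unit's y, 46 mm from the hinge. About 117 mm high when up, 80 mm high and in front of the housing when dropped. It can be pinched across its width from above and led round
- lever_hinge (a point): middle of the lever's hinge, 72 mm above the bench at the unit's (x, y) = (-22, 40) mm; the hinge runs along the unit's y
- reset_lever (a joint): angle of the lever, rad: 0 up (leaning 12 degrees back, to the unit's +x, against its stop), 1.6 dropped (pointing to the front, nearly level). It swings freely; its weight keeps it at either end (balance at 0.21)
- stop_bar (a joint): travel of the black sprung stop hidden behind the lip, m: 0 out, with its face 32 mm behind the mouth; 0.012 pushed in to its end, 44 mm behind the mouth. It takes 1.4 N to start and about 5.6 N at the end, where it is solid, and pushes the holder back out when let go
- tag_holder: loose blue plastic tag holder, 60 g, lying flat on the bench: plate 110 (x) x 56 (y) x 6 mm with a white label on it, the foremost 14 mm of its +x end narrowed to a nose 44 mm wide. Origin: middle of the plate's underside; +x points to the nose, z up. On the rear (-x) half stands the rib
- rib (a point): grip point in the holder's rib, 30 mm above the bench, at x = -36 mm on the holder. The rib is 34 mm long along the holder's x, 14 mm thick along y, its top 44 mm above the bench; below it lies the plate, its top 6 mm above the bench
- nose (a point): middle of the front edge of the holder's nose, 55 mm ahead of the origin and 3 mm up
- screw_carton: bystander: small brown carton, 58 x 85 x 40 mm, origin under its middle; it and the holder may lie on either side
- tape_roll: bystander: roll of yellow tape lying flat, 66 mm across, 24 mm high, origin under its middle
- carriage: bystander: steel rail carriage with red ends, 27 x 45 x 14 mm, origin under its middle
Things that resemble listed ones, but are neither listed nor needed, are in the scene too. Leave any pink or purple look-alike of the tag_holder alone.

How it is judged (in metres and radians):
On the way, in this order (a step that is already met when the one before it is completed fails the run):
1. the test button is pressed (value of joint test_button above 0.004 m).
2. the lever has dropped (value of joint reset_lever above 1.3 rad), for 0.1 s.
3. the lever is lifted back up (value of joint reset_lever below 0.12 rad), for 0.2 s.
4. the holder's nose is behind the lip (x of nose in the frame of mouth above 0.015 m and height (world z) of nose below 0.011 m and y of nose in the frame of mouth between -0.012 and 0.012 m), for 0.1 s.
At the end, for the whole second after the job is handed in: Lever up (within 0.12 rad), button out; holder still gripped (over 2 N), nose at least 37 mm behind the mouth under the lip, within 12 mm of its middle, flat and in line with the unit within 0.12 rad, at rest, sprung stop pushed back over 6 mm, holder bearing on the unit with over 3 N (value of joint reset_lever below 0.12 rad and value of joint test_button below 0.002 m and value of joint stop_bar above 0.006 m and x of nose in the frame of mouth above 0.037 m and height (world z) of nose below 0.011 m and angle between the x axis of tag_holder and the x axis of trip_unit, either way round below 0.12 rad and angle between tag_holder's own z axis and vertical below 0.12 rad and contact force between tag_holder and trip_unit above 3 N and contact force between the fingers and tag_holder above 2 N and linear speed of tag_holder below 0.02 m/s and y of nose in the frame of mouth between -0.012 and 0.012 m); the arm keeps its last pose, push and grip.
It fails at once if the carton is shifted (distance of screw_carton from where it was at the start of the episode above 0.03 m).
It fails at once if the tape roll is shifted (distance of tape_roll from where it was at the start of the episode above 0.03 m).
It fails at once if the carriage is shifted (distance of carriage from where it was at the start of the episode above 0.03 m).
It also fails if it takes over 59 s, if anything falls off the work surface, if the arm or the gripper's body presses on something with over 40 N, if the wrist force passes 120 N, or if a joint passes its speed limit or range.

## Working session

There is one attempt and no reset: what is moved stays moved. The work goes in short steps, Python scripts to look and compute and a shell command to move; the robot and the scene stay as the last step left them, time stands still between calls to the robot, and variables do not carry over. Pictures are saved under pics/ and viewed, at most 10 in all, crops included, and the job is handed in when it is done.

```bash
mkdir -p pics; ls
cat > h.py <<'E'
from bench import manip, imaging, models
import numpy as np, cv2
from scipy.spatial.transform import Rotation as Ro
def world(p,c): return p['R'].T@(np.array(c)-p['t'])
def pix(p,X):
    c=p['R']@np.array(X)+p['t']; u=p['K']@c; return (u[:2]/u[2]).round(0)
def bp(p,u,v,d=None):
    z=p['z_map'][v,u] if d is None else d
    return world(p,np.linalg.inv(p['K'])@np.array([u,v,1.])*z)
def st():
    s=manip.get_state(); return s
def totool(dw):  # world mm shift -> tool cm
    s=manip.get_state(); R=Ro.from_euler('xyz',s['tool_rot'],degrees=True).as_matrix(); return (R.T@np.array(dw)/10).round(2)
E
python3 - <<'E'
from h import *
s=st(); print({k:np.round(v,2).tolist() for k,v in s.items()})
for n in ('scene','top'):
    p=imaging.get_image(n); cv2.imwrite(f'pics/{n}0.png',p['pixels'])
    for t in ['mouth','button_top','lever_tip','lever_hinge','rib','nose','tag_holder','trip_unit','screw_carton','tape_roll','carriage']:
        for r in models.landmark_of(p,t)[:3]:
            w=world(p,r['xyz']); print(n,t,round(r['conf'],2),w.round(0),pix(p,w))
E
```

```text
pics
{'time': 0.0, 'joint_pos': [-69.68, 39.53, -11.14, 89.75, 9.01, 51.71, -12.32], 'qd': [-0.03, -0.07, -0.04, -0.03, 0.11, -0.03, -0.02], 'joint_efforts': [0.0, -52.76, -1.27, -15.34, -0.05, 0.01, 0.0], 'tool_pos': [196.94, 592.44, 212.71], 'tool_rot': [-179.9, 0.01, 161.62], 'ft_force': [0.1, -0.08, -0.0], 'ft_torque': [0.0, 0.03, 0.03], 'grasp_force': 0.0, 'finger_gap': 88.36}
scene mouth 0.9 [566.   1.   2.] [302. 221.]
scene button_top 0.57 [630. -53.  83.] [337. 193.]
scene lever_tip 0.6 [651.  27. 119.] [317. 164.]
scene lever_hinge 0.89 [640.  26.  74.] [314. 180.]
scene rib 0.85 [ 455. -271.   32.] [368. 301.]
scene rib 0.77 [ 479. -154.   33.] [330. 265.]
scene rib 0.61 [ 269. -213.   34.] [286. 344.]
scene nose 0.83 [ 545. -272.    5.] [390. 283.]
scene nose 0.76 [ 355. -239.    4.] [325. 331.]
scene nose 0.74 [429. -79.   7.] [289. 268.]
scene tag_holder 0.82 [ 457. -125.    1.] [313. 273.]
scene tag_holder 0.69 [ 489. -269.    2.] [374. 299.]
scene tag_holder 0.6 [ 302. -220.    2.] [300. 344.]
scene trip_unit 0.93 [652. -16.  -2.] [328. 208.]
scene screw_carton 0.75 [
[... 392 characters left out ...]
64 [647.  24. 118.] [270. 127.]
top lever_hinge 0.84 [642.  25.  71.] [270. 135.]
top rib 0.86 [ 265. -216.   31.] [375. 297.]
top rib 0.81 [ 473. -156.   26.] [346. 208.]
top rib 0.64 [ 451. -273.   29.] [396. 217.]
top nose 0.8 [ 355. -235.    0.] [379. 258.]
top nose 0.63 [ 543. -278.    5.] [394. 181.]
top nose 0.6 [428. -80.   0.] [314. 229.]
top tag_holder 0.91 [ 454. -123.   -2.] [331. 218.]
top tag_holder 0.8 [ 491. -271.    2.] [391. 202.]
top tag_holder 0.78 [ 305. -223.    1.] [375. 279.]
top trip_unit 0.66 [647. -13.   0.] [285. 141.]
top screw_carton 0.6 [476. 284.  -1.] [164. 210.]
top tape_roll 0.73 [645. 267.  -3.] [173. 143.]
top carriage 0.66 [ 639. -239.   -2.] [376. 144.]
```

Run:
```python
import cv2
a=cv2.imread('pics/top0.png')[110:320,140:420]; cv2.imwrite('pics/c1.png',cv2.resize(a,(784,588),interpolation=cv2.INTER_CUBIC))
```

```text
(no output)
```

View pics/c1.png

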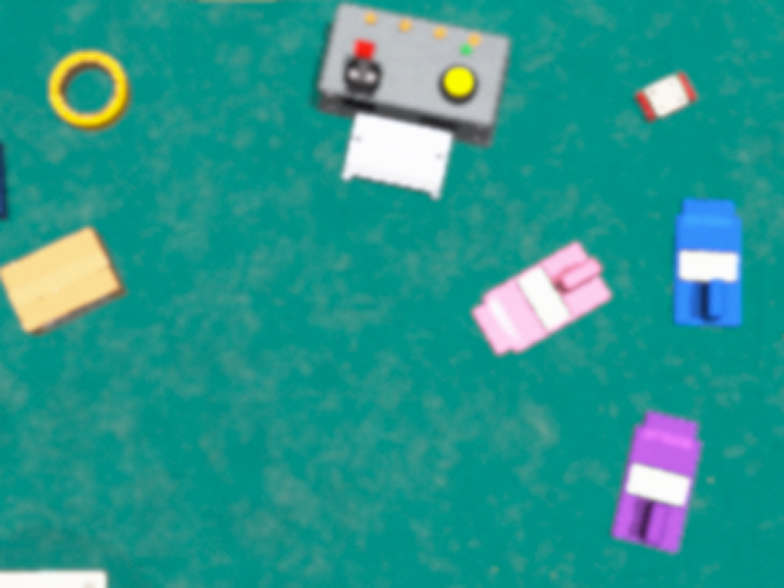

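View pics/scene0.png

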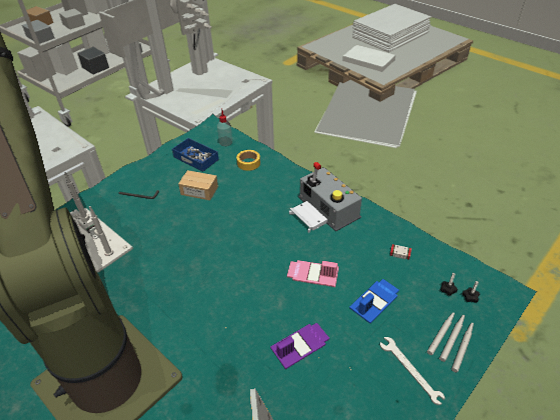

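The blue thing with a rib at top px (391,202) / scene (374,299) is the tag_holder. The pink one (331,218) and the purple one (375,279) are look-alikes, and the navy tray at the left edge is something else. The unit's lip is at (280,172), its button at (303,140) and the lever at (270,127). Next I refine the poses.

```bash
cat > meas.py <<'E'
from h import *
def cloud(p):
    v,u=np.mgrid[0:420,0:560]; z=p['z_map']; k=np.linalg.inv(p['K'])
    c=np.stack([u,v,np.ones_like(u)],-1)@k.T*z[...,None]
    return (c-p['t'])@p['R']
def rect(P): 
    r=cv2.minAreaRect(P[:,:2].astype(np.float32)); return np.round(r[0],1),np.round(r[1],1),round(r[2],2)
def measure(p):
    W=cloud(p); hsv=cv2.cvtColor(p['pixels'],cv2.COLOR_BGR2HSV); ok=p['z_map']>0
    near=lambda x,y,r:np.hypot(W[...,0]-x,W[...,1]-y)<r
    m=ok&near(649,-14,110)&(W[...,2]>60)&(W[...,2]<74); 
    if m.sum()>20: print('unit top',m.sum(),rect(W[m]),W[m][:,2].mean().round(1))
    m=ok&near(649,-14,130)&(W[...,2]>9)&(W[...,2]<24); 
    if m.sum()>20: print('lip',m.sum(),rect(W[m]))
    m=ok&(hsv[...,0]>22)&(hsv[...,0]<35)&(hsv[...,1]>140)&near(630,-53,40)
    if m.sum()>5: print('button',m.sum(),np.median(W[m],0).round(1))
    m=ok&((hsv[...,0]<8)|(hsv[...,0]>172))&(hsv[...,1]>140)&near(630,27,90)&(W[...,2]>60)
    if m.sum()>5: print('lever',m.sum(),np.median(W[m],0).round(1))
    b=ok&(hsv[...,0]>105)&(hsv[...,0]<125)&(hsv[...,1]>130)&near(500,-272,110)
    m=b&(W[...,2]<15); 
    if m.sum()>20: print('plate',m.sum(),rect(W[m]))
    m=b&(W[...,2]>36)&(W[...,2]<50); 
    if m.sum()>5: print('rib',m.sum(),rect(W[m]))
E
python3 - <<'E'
from meas import *
for n in('top','scene'): p=imaging.get_image(n); print(n); measure(p)
p=imaging.get_image('top'); a=p['pixels'][175:245,355:435]; cv2.imwrite('pics/c2.png',cv2.resize(a,None,fx=7,fy=7,interpolation=cv2.INTER_CUBIC))
E
```

```text
top
unit top 1852 (array([649.6, -17.1]), array([150.1,  83. ]), 76.98) 67.8
lip 825 (array([638.7,  -5.3]), array([186.6, 172.8]), 0.7)
button 96 [629.1 -53.4  83.5]
lever 31 [644.7  22.8 123.3]
plate 480 (array([ 487.6, -271. ]), array([ 54.2, 106.9]), 86.43)
rib 90 (array([ 450.4, -269.2]), array([15. , 31.3]), 88.57)
scene
unit top 1223 (array([648.8, -17.4]), array([152.7,  82.3]), 77.9) 68.3
lip 743 (array([622.5, -42.2]), array([120.9, 206. ]), 32.19)
button 71 [626.  -56.7  84. ]
lever 38 [644.3  21.3 121.6]
plate 741 (array([ 488. , -271.2]), array([ 55.5, 112.5]), 86.87)
rib 105 (array([ 451. , -269.2]), array([15.1, 34.1]), 83.37)
```

View pics/c2.png

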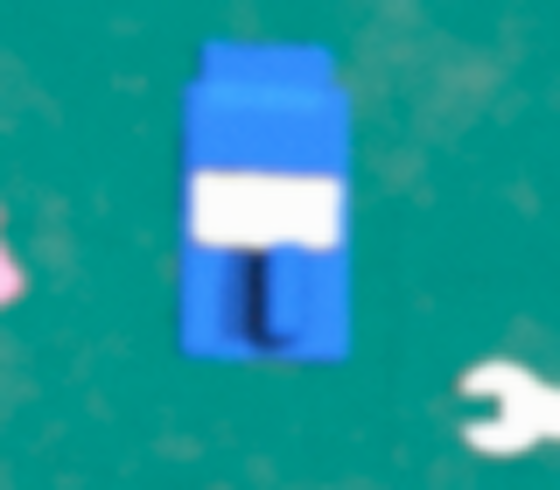

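Run:
```python
from meas import *
for n in('top','scene'):
    p=imaging.get_image(n); W=cloud(p).reshape(-1,3)[(p['z_map']>0).ravel()]
    a=np.array([197,592.]);b=np.array([628,-54.]);L=np.linalg.norm(b-a);d=(b-a)/L
    q=W[:,:2]-a; s=q@d; e=abs(q@[-d[1],d[0]])
    for s0 in range(0,780,100):
        m=(s>s0)&(s<s0+100)&(e<100)
        if m.any(): i=W[m][:,2].argmax(); print(n,s0,W[m][i].round(0))
print(totool([431,-647,-50]))
```

```text
top 0 [250. 507.  16.]
top 100 [209. 397.  35.]
top 200 [228. 368.  11.]
top 300 [432. 303.  47.]
top 400 [465. 262.  47.]
top 500 [456. 103.  10.]
top 600 [634.  42.  77.]
top 700 [645.  20. 127.]
scene 0 [255. 513.  12.]
scene 100 [197. 447.  26.]
scene 200 [354. 376.  12.]
scene 300 [451. 311.  44.]
scene 400 [487. 249.  45.]
scene 500 [477. 138.   7.]
scene 600 [633.  42.  80.]
scene 700 [643.  26. 127.]
[-61.3  -47.81   5.  ]
```

```bash
python3 -m crank '[{"tx":-5,"ty":-3.9,"tz":0,"claw":0},{"tx":-10,"ty":-7.8,"tz":0,"claw":0},{"tx":-15,"ty":-11.7,"tz":0,"claw":0},{"tx":-20,"ty":-15.6,"tz":0,"claw":0},{"tx":-25,"ty":-19.5,"tz":0,"claw":0},{"tx":-30,"ty":-23.4,"tz":0,"claw":0},{"tx":-35,"ty":-27.3,"tz":0,"az":-0.05,"claw":0},{"tx":-38,"ty":-29.6,"tz":0,"az":-0.1,"claw":0}]' 20; python3 -c "
from h import *
s=st();print(s['tool_pos'],s['tool_rot'],s['joint_pos']);print(totool(np.array([628,-54.5,150])-s['tool_pos']))"
```

```text
[197.08669259 593.14135393 213.51786976] [ 1.79995725e+02 -1.49226300e-04  1.61621032e+02] [-69.68134881  39.48435251 -11.14897972  89.68605734   9.01333459
  51.70675022 -12.32247542]
[-61.31 -47.87   6.35]invalid input at $[0]: expected keys ax, ay, az, tx, ty, tz, claw
```

All keys are needed in every row.

```bash
python3 -m crank '[{"ax":0,"ay":0,"az":0,"tx":-5,"ty":-3.9,"tz":0,"claw":0},{"ax":0,"ay":0,"az":0,"tx":-10,"ty":-7.8,"tz":0,"claw":0},{"ax":0,"ay":0,"az":0,"tx":-15,"ty":-11.7,"tz":0,"claw":0},{"ax":0,"ay":0,"az":0,"tx":-20,"ty":-15.6,"tz":0,"claw":0},{"ax":0,"ay":0,"az":0,"tx":-25,"ty":-19.5,"tz":0,"claw":0},{"ax":0,"ay":0,"az":0,"tx":-30,"ty":-23.4,"tz":0,"claw":0},{"ax":0,"ay":0,"az":-0.05,"tx":-35,"ty":-27.3,"tz":0,"claw":0},{"ax":0,"ay":0,"az":-0.1,"tx":-38,"ty":-29.6,"tz":0,"claw":0}]' 20; python3 -c "
from h import *
s=st();print(s['tool_pos'],s['tool_rot'],s['joint_pos']);print(totool(np.array([628,-54.5,150])-s['tool_pos']))"
```

```text
time: 2.45
tool_pos: [465.9, 189.5, 213.7]
tool_rot: [-180.0, 0.1, 167.3]
ft_force: [0.3, 1.1, -0.4]
finger_gap: 10.0
grasp_force: 0.0
[465.92140663 189.45968968 213.67063734] [-1.79972968e+02  5.31581094e-02  1.67274722e+02] [-16.88970662  30.85233509 -16.37132299 110.28610608  12.92105869
  40.59989476  36.35178654]
[-21.18 -20.22   6.4 ]
```

```bash
python3 -m crank '[{"ax":0,"ay":0,"az":0,"tx":-4,"ty":-4,"tz":0,"claw":0},{"ax":0,"ay":0,"az":0,"tx":-8,"ty":-8,"tz":0,"claw":0},{"ax":0,"ay":0,"az":0,"tx":-12,"ty":-12,"tz":0,"claw":0},{"ax":0,"ay":0,"az":0,"tx":-16,"ty":-16,"tz":1,"claw":0},{"ax":0,"ay":0,"az":0,"tx":-20,"ty":-19.5,"tz":3,"claw":0},{"ax":0,"ay":0,"az":0,"tx":-21.2,"ty":-20.2,"tz":6,"claw":0},{"ax":0,"ay":0,"az":0,"tx":-21.2,"ty":-20.2,"tz":9,"claw":0},{"ax":0,"ay":0,"az":0,"tx":-21.2,"ty":-20.2,"tz":10,"claw":0}]'
python3 - <<'E'
from meas import *
s=st();print(s['tool_pos'],s['tool_rot'],s['joint_pos']);print(totool(np.array([628,-54.5,77])-s['tool_pos']))
p=imaging.get_image('wrist'); measure(p); cv2.imwrite('pics/w1.png',p['pixels'])
for t in ['button_top','mouth','lever_tip','lever_hinge']:
    for r in models.landmark_of(p,t)[:1]: print(t,r['conf'],world(p,r['xyz']).round(1))
E
```

```text
time: 3.45
tool_pos: [625.7, -51.3, 111.7]
tool_rot: [-180.0, -0.2, 167.3]
ft_force: [-0.2, 0.1, 0.1]
finger_gap: 0.6
grasp_force: 0.0
[625.71931276 -51.27977888 111.66996868] [-179.96657884   -0.1886777   167.3361283 ] [  8.86451005  47.42225782 -15.3289112   93.83721475  17.14677404
  41.25786577  62.59773555]
[-0.3  -0.26  3.47]
unit top 14454 (array([649.7, -18.8]), array([149.5,  81.5]), 77.08) 67.8
lip 7248 (array([584.6,  -4.1]), array([146.3,  58.1]), 77.49)
button 784 [629.7 -54.9  84.6]
lever 758 [645.1  22.3 122.6]
plate 2457 (array([ 503.6, -252.7]), array([ 34.7, 105.8]), 63.31)
button_top 0.83 [627.8 -54.2  85.9]
mouth 0.98 [ 5.694e+02 -3.000e-01 -2.900e+00]
lever_tip 0.81 [644.7  23.3 116.3]
lever_hinge 0.72 [639.2  26.   72.2]
```

View pics/w1.png

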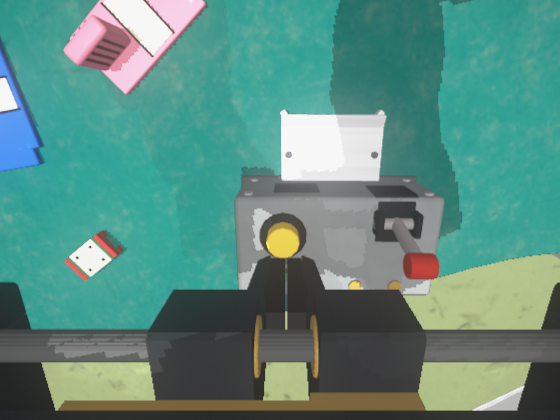

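The fingertips (285,265) are over the button (283,238) and the lever is up at (420,265). Pressing now.

```bash
python3 -m crank '[{"ax":0,"ay":0,"az":0,"tx":-0.3,"ty":-0.3,"tz":1,"claw":0},{"ax":0,"ay":0,"az":0,"tx":-0.3,"ty":-0.3,"tz":2.4,"claw":0},{"ax":0,"ay":0,"az":0,"tx":-0.3,"ty":-0.3,"tz":3.0,"claw":0},{"ax":0,"ay":0,"az":0,"tx":-0.3,"ty":-0.3,"tz":3.4,"claw":0},{"ax":0,"ay":0,"az":0,"tx":-0.3,"ty":-0.3,"tz":3.6,"claw":0},{"ax":0,"ay":0,"az":0,"tx":-0.3,"ty":-0.3,"tz":3.6,"claw":0},{"ax":0,"ay":0,"az":0,"tx":-0.3,"ty":-0.3,"tz":3.6,"claw":0},{"ax":0,"ay":0,"az":0,"tx":-0.3,"ty":-0.3,"tz":3.6,"claw":0}]'
python3 - <<'E'
from meas import *
p=imaging.get_image('wrist'); measure(p)
p=imaging.get_image('scene'); measure(p)
E
```

```text
time: 4.7
tool_pos: [629.4, -54.7, 77.7]
tool_rot: [180.0, 0.0, 167.3]
ft_force: [0.3, -0.1, -0.5]
finger_gap: 0.6
grasp_force: 0.0
unit top 17040 (array([649.7, -18.9]), array([149.2,  81.5]), 77.15) 67.8
lip 9536 (array([584.6,  -3.9]), array([147.1,  58.7]), 77.43)
button 499 [623.9 -53.5  84.6]
lever 1285 [644.8  21.4 122.2]
plate 348 (array([ 529.9, -250.7]), array([ 7.8, 36.1]), 65.82)
unit top 1061 (array([648.5, -16.7]), array([153.1,  81.4]), 78.1) 68.2
lip 754 (array([634.8, -46.4]), array([122. , 226.4]), 38.96)
button 77 [625.7 -56.3  83.3]
lever 37 [644.3  20.6 122.2]
plate 726 (array([ 488., -271.]), array([ 56.3, 110.7]), 87.21)
rib 108 (array([ 450.9, -268.9]), array([16.5, 34.4]), 82.76)
```

Run:
```python
from meas import *
p=imaging.get_image('wrist'); a=p['pixels'][140:340,200:440]; cv2.imwrite('pics/w2.png',cv2.resize(a,(720,600),interpolation=cv2.INTER_CUBIC))
s=st(); print(s['tool_pos'],s['ft_force'],pix(p,s['tool_pos'])); 
W=cloud(p)
for u in (283,285): print([(v,W[v,u].round(0).tolist()) for v in range(225,300,6)])
```

```text
[629.32519544 -54.68526846  77.64686568] [ 0.61961738 -0.54568599 -0.63412185] [286. 253.]
[(225, [615.0, -53.0, 70.0]), (231, [618.0, -54.0, 72.0]), (237, [619.0, -54.0, 78.0]), (243, [620.0, -54.0, 84.0]), (249, [623.0, -55.0, 86.0]), (255, [627.0, -56.0, 84.0]), (261, [620.0, -54.0, 107.0]), (267, [620.0, -54.0, 113.0]), (273, [620.0, -54.0, 118.0]), (279, [620.0, -54.0, 123.0]), (285, [621.0, -54.0, 126.0]), (291, [624.0, -55.0, 126.0]), (297, [627.0, -56.0, 126.0])]
[(225, [614.0, -52.0, 73.0]), (231, [617.0, -53.0, 73.0]), (237, [620.0, -53.0, 77.0]), (243, [620.0, -53.0, 84.0]), (249, [623.0, -54.0, 85.0]), (255, [627.0, -55.0, 85.0]), (261, [620.0, -53.0, 106.0]), (267, [620.0, -53.0, 112.0]), (273, [620.0, -53.0, 118.0]), (279, [622.0, -53.0, 121.0]), (285, [624.0, -54.0, 122.0]), (291, [626.0, -55.0, 123.0]), (297, [631.0, -56.0, 121.0])]
```

View pics/w2.png

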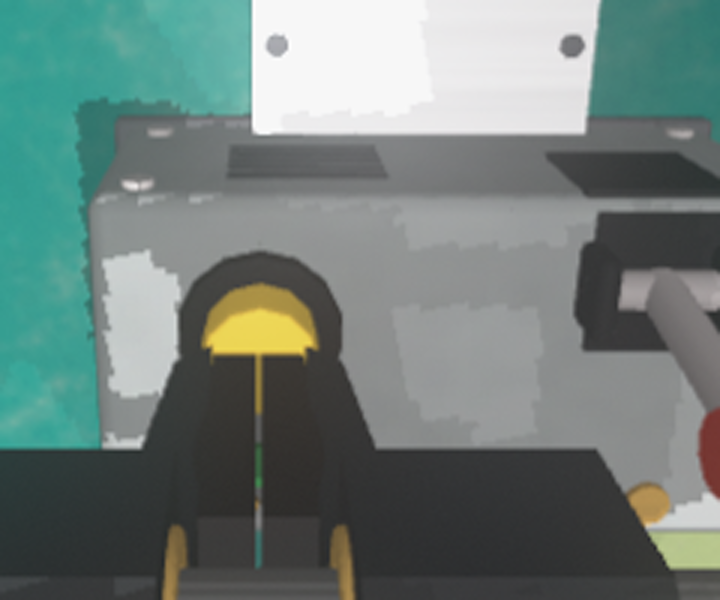

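The finger ends still sit about 25 mm above the button, with no force, although the reported TCP is lower. I'll descend gently and watch the force.

```bash
python3 -c "
from h import *
print([a for a in dir(manip) if a[0]!='_'],manip.tcp_to_grasp)"; python3 -m crank '[{"ax":0,"ay":0,"az":0,"tx":0,"ty":0,"tz":0.1,"claw":0},{"ax":0,"ay":0,"az":0,"tx":0,"ty":0,"tz":0.2,"claw":0},{"ax":0,"ay":0,"az":0,"tx":0,"ty":0,"tz":0.3,"claw":0},{"ax":0,"ay":0,"az":0,"tx":0,"ty":0,"tz":0.4,"claw":0},{"ax":0,"ay":0,"az":0,"tx":0,"ty":0,"tz":0.5,"claw":0},{"ax":0,"ay":0,"az":0,"tx":0,"ty":0,"tz":0.6,"claw":0},{"ax":0,"ay":0,"az":0,"tx":0,"ty":0,"tz":0.7,"claw":0},{"ax":0,"ay":0,"az":0,"tx":0,"ty":0,"tz":0.7,"claw":0}]'
python3 - <<'E'
from meas import *
for n in('wrist','scene'):
    p=imaging.get_image(n); measure(p)
    for t in ['button_top','lever_tip']:
        for r in models.landmark_of(p,t)[:1]: print(t,r['conf'],world(p,r['xyz']).round(1))
p=imaging.get_image('scene'); W=cloud(p)
m=(p['z_map']>0)&(abs(W[...,0]-628)<25)&(abs(W[...,1]+54)<20)&(W[...,2]>60)
print(np.histogram(W[m][:,2],bins=range(60,160,5)))
E
```

```text
['Unreachable', 'finish_job', 'get_state', 'tcp_to_grasp'] 18.700000000000003
time: 5.85
tool_pos: [629.2, -54.6, 70.4]
tool_rot: [180.0, -0.0, 167.4]
ft_force: [-0.3, -0.5, 1.2]
finger_gap: 0.4
grasp_force: 0.0
unit top 17490 (array([649.6, -18.7]), array([149.7,  81.3]), 77.17) 67.7
lip 10095 (array([584.6,  -3.5]), array([147. ,  58.6]), 77.24)
button 377 [621.7 -53.3  84.3]
lever 1456 [644.5  21.3 122. ]
button_top 0.78 [631.7 -55.3  87.1]
lever_tip 0.77 [644.3  25.1 115.8]
unit top 1014 (array([648.9, -17. ]), array([152.2,  83. ]), 76.62) 68.2
lip 759 (array([629.4, -43.1]), array([124.7, 215.2]), 36.4)
button 65 [624.2 -58.4  83.6]
lever 35 [643.9  22.5 122. ]
plate 725 (array([ 487.6, -271. ]), array([ 56.1, 111.2]), 87.67)
rib 103 (array([ 451.3, -268.9]), array([14.8, 33.4]), 84.56)
button_top 0.54 [632.1 -53.2  82.1]
lever_tip 0.47 [648.4  25.9 120.6]
(array([10, 89, 72, 17, 22, 24,  1,  6, 20, 24, 22, 21, 25, 25, 24, 11,  7,
        2,  1]), array([ 60,  65,  70,  75,  80,  85,  90,  95, 100, 105, 110, 115, 120,
       125, 130, 135, 140, 145, 150, 155]))
```

Both cameras put the real finger ends about 26 mm above the reported TCP, so I press by contact.

```bash
python3 -m crank '[{"ax":0,"ay":0,"az":0,"tx":0,"ty":0,"tz":0.5,"claw":0},{"ax":0,"ay":0,"az":0,"tx":0,"ty":0,"tz":0.9,"claw":0},{"ax":0,"ay":0,"az":0,"tx":0,"ty":0,"tz":1.1,"claw":0},{"ax":0,"ay":0,"az":0,"tx":0,"ty":0,"tz":1.3,"claw":0},{"ax":0,"ay":0,"az":0,"tx":0,"ty":0,"tz":1.4,"claw":0},{"ax":0,"ay":0,"az":0,"tx":0,"ty":0,"tz":1.5,"claw":0},{"ax":0,"ay":0,"az":0,"tx":0,"ty":0,"tz":1.6,"claw":0},{"ax":0,"ay":0,"az":0,"tx":0,"ty":0,"tz":1.6,"claw":0}]'
python3 - <<'E'
from meas import *
p=imaging.get_image('wrist'); measure(p)
E
```

```text
time: 7.2
tool_pos: [629.2, -54.7, 55.7]
tool_rot: [-180.0, 0.0, 167.3]
ft_force: [-2.3, 0.5, 6.4]
finger_gap: 0.6
grasp_force: 2.8
unit top 18365 (array([645.2, -17.7]), array([149.7,  72.6]), 76.96) 67.7
lip 11530 (array([583.9,  -4.8]), array([145.2,  59. ]), 77.63)
button 135 [620.2 -52.8  78.4]
lever 1982 [637.1  22.7 122.8]
```

```bash
python3 -m crank '[{"ax":0,"ay":0,"az":0,"tx":0,"ty":0,"tz":-1,"claw":0},{"ax":0,"ay":0,"az":0,"tx":0,"ty":0,"tz":-3,"claw":0},{"ax":0,"ay":0,"az":0,"tx":0,"ty":0,"tz":-6,"claw":0.2},{"ax":0,"ay":0,"az":0,"tx":0,"ty":0,"tz":-9,"claw":0.4},{"ax":0,"ay":0,"az":0,"tx":3,"ty":3,"tz":-9,"claw":0.4},{"ax":0,"ay":0,"az":0,"tx":5,"ty":7,"tz":-9,"claw":0.4},{"ax":0,"ay":0,"az":0,"tx":6,"ty":8,"tz":-9,"claw":0.4},{"ax":0,"ay":0,"az":0,"tx":6,"ty":8,"tz":-9,"claw":0.4}]'
python3 - <<'E'
from meas import *
s=st(); print(s['tool_pos'],s['tool_rot'])
for n in('wrist','scene'):
    p=imaging.get_image(n); measure(p)
    for t in ['button_top','lever_tip']:
        for r in models.landmark_of(p,t)[:1]: print(t,r['conf'],world(p,r['xyz']).round(1))
    cv2.imwrite(f'pics/d_{n}.png',p['pixels'])
E
```

```text
time: 8.25
tool_pos: [588.1, 36.9, 145.2]
tool_rot: [-180.0, 0.0, 167.4]
ft_force: [-0.7, -0.5, 0.2]
finger_gap: 35.0
grasp_force: 0.0
[588.10696105  36.88344575 145.20345775] [-1.79990680e+02  2.63250540e-02  1.67446861e+02]
unit top 7636 (array([649.5, -18.1]), array([148.5,  81.1]), 77.43) 67.7
lip 4909 (array([584.9,  -2.4]), array([148. ,  60.7]), 76.34)
button 269 [623.7 -48.3  82.2]
lever 243 [593.5  36.4  86.6]
button_top 0.37 [590.6  31.6  77.2]
lever_tip 0.65 [593.3  37.2  79.5]
unit top 1227 (array([637.2, -15.3]), array([154.2, 108.9]), 78.74) 68.4
lip 751 (array([624.4, -38.1]), array([124.4, 200.9]), 37.1)
button 72 [627.  -56.7  84. ]
lever 36 [591.1  33.   86.6]
plate 730 (array([ 488.4, -271. ]), array([ 56.4, 111.9]), 87.14)
rib 109 (array([ 450.4, -269.4]), array([15.4, 34.5]), 81.63)
button_top 0.66 [633.5 -55.5  85.7]
lever_tip 0.68 [595.8  39.6  83.6]
```

View pics/d_wrist.png

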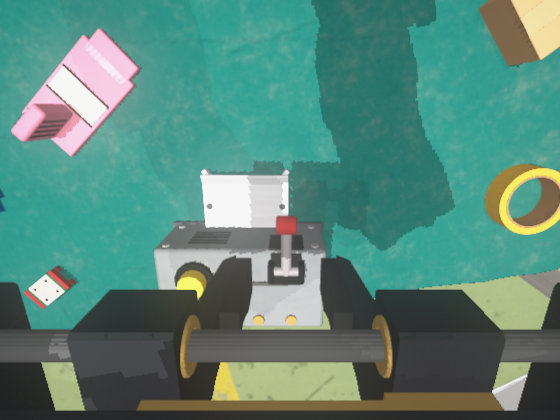

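The lever has dropped, with its red grip at (287,225) ≈ (592.5, 36.4, 80) between the open fingers. Descending and pinching.

```bash
python3 -m crank '[{"ax":0,"ay":0,"az":0,"tx":-0.4,"ty":0,"tz":2,"claw":0.4},{"ax":0,"ay":0,"az":0,"tx":-0.4,"ty":0,"tz":5,"claw":0.4},{"ax":0,"ay":0,"az":0,"tx":-0.4,"ty":0,"tz":8,"claw":0.4},{"ax":0,"ay":0,"az":0,"tx":-0.4,"ty":0,"tz":9.5,"claw":0.4},{"ax":0,"ay":0,"az":0,"tx":-0.4,"ty":0,"tz":10.1,"claw":0.4},{"ax":0,"ay":0,"az":0,"tx":-0.4,"ty":0,"tz":10.1,"claw":0.4},{"ax":0,"ay":0,"az":0,"tx":-0.4,"ty":0,"tz":10.1,"claw":0.1},{"ax":0,"ay":0,"az":0,"tx":-0.4,"ty":0,"tz":10.1,"claw":0.1}]' 8;  python3 -m crank '[{"ax":0,"ay":0,"az":0,"tx":0,"ty":0,"tz":0,"claw":0.05},{"ax":0,"ay":0,"az":0,"tx":0,"ty":0,"tz":0,"claw":0},{"ax":0,"ay":0,"az":0,"tx":0,"ty":0,"tz":0,"claw":0},{"ax":0,"ay":0,"az":0,"tx":0,"ty":0,"tz":0,"claw":0},{"ax":0,"ay":0,"az":0,"tx":0,"ty":0,"tz":0,"claw":0},{"ax":0,"ay":0,"az":0,"tx":0,"ty":0,"tz":0,"claw":0},{"ax":0,"ay":0,"az":0,"tx":0,"ty":0,"tz":0,"claw":0},{"ax":0,"ay":0,"az":0,"tx":0,"ty":0,"tz":0,"claw":0}]' 8
```

```text
time: 9.55
tool_pos: [592.7, 35.7, 44.3]
tool_rot: [180.0, 0.1, 167.3]
ft_force: [0.6, -0.2, -0.3]
finger_gap: 17.4
grasp_force: 0.0
time: 10.55
tool_pos: [592.7, 36.0, 44.1]
tool_rot: [180.0, 0.1, 167.4]
ft_force: [-0.6, 1.1, 5.6]
finger_gap: 16.0
grasp_force: 8.0
```

```bash
python3 -m crank '[{"ax":0,"ay":0,"az":0,"tx":-0.26,"ty":0,"tz":-0.9,"claw":0},{"ax":0,"ay":0,"az":0,"tx":-0.72,"ty":0,"tz":-1.75,"claw":0},{"ax":0,"ay":0,"az":0,"tx":-1.33,"ty":0,"tz":-2.5,"claw":0},{"ax":0,"ay":0,"az":0,"tx":-2.09,"ty":0,"tz":-3.1,"claw":0},{"ax":0,"ay":0,"az":0,"tx":-2.96,"ty":0,"tz":-3.5,"claw":0},{"ax":0,"ay":0,"az":0,"tx":-3.9,"ty":0,"tz":-3.75,"claw":0},{"ax":0,"ay":0,"az":0,"tx":-4.7,"ty":0,"tz":-3.8,"claw":0},{"ax":0,"ay":0,"az":0,"tx":-5.5,"ty":0,"tz":-3.68,"claw":0}]' 8;  python3 -m crank '[{"ax":0,"ay":0,"az":0,"tx":0,"ty":0,"tz":0,"claw":0},{"ax":0,"ay":0,"az":0,"tx":-0.1,"ty":0,"tz":0,"claw":0},{"ax":0,"ay":0,"az":0,"tx":-0.1,"ty":0,"tz":0,"claw":0},{"ax":0,"ay":0,"az":0,"tx":-0.1,"ty":0,"tz":0,"claw":0},{"ax":0,"ay":0,"az":0,"tx":-0.1,"ty":0,"tz":0,"claw":0},{"ax":0,"ay":0,"az":0,"tx":-0.1,"ty":0,"tz":0,"claw":0},{"ax":0,"ay":0,"az":0,"tx":-0.1,"ty":0,"tz":0,"claw":0},{"ax":0,"ay":0,"az":0,"tx":-0.1,"ty":0,"tz":0,"claw":0}]' 8
python3 - <<'E'
from meas import *
for n in('wrist','scene'):
    p=imaging.get_image(n); measure(p)
    for r in models.landmark_of(p,'lever_tip')[:1]: print(r['conf'],world(p,r['xyz']).round(1))
E
```

```text
time: 11.55
tool_pos: [647.5, 23.5, 80.8]
tool_rot: [180.0, 0.1, 167.3]
ft_force: [0.4, 3.0, 3.9]
finger_gap: 15.8
grasp_force: 8.0
time: 12.55
tool_pos: [647.4, 23.5, 80.7]
tool_rot: [180.0, 0.1, 167.4]
ft_force: [3.3, 1.8, 6.2]
finger_gap: 15.7
grasp_force: 8.0
unit top 16450 (array([649.9, -18. ]), array([149.3,  81. ]), 77.33) 67.8
lip 9356 (array([584.6,  -4.1]), array([147.9,  59. ]), 77.4)
button 1287 [629.3 -52.4  84.4]
lever 1042 [642.5  24.3 123.2]
unit top 1193 (array([649. , -16.4]), array([153.7,  81.7]), 77.65) 68.4
lip 760 (array([631.1, -41.6]), array([123.5, 214.4]), 40.07)
button 80 [626.  -56.1  84.6]
lever 30 [639.3  27.  123.2]
plate 732 (array([ 487.7, -271. ]), array([ 55.9, 111.7]), 87.13)
rib 110 (array([ 451. , -269.1]), array([14.7, 34.4]), 89.24)
0.5 [647.8  25.4 118.4]
```

```bash
python3 -m crank '[{"ax":0,"ay":0,"az":0,"tx":0,"ty":0,"tz":0,"claw":0.3},{"ax":0,"ay":0,"az":0,"tx":0,"ty":0,"tz":0,"claw":0.5},{"ax":0,"ay":0,"az":0,"tx":0,"ty":0,"tz":0,"claw":0.6},{"ax":0,"ay":0,"az":0,"tx":0,"ty":0,"tz":-1,"claw":0.6},{"ax":0,"ay":0,"az":0,"tx":0,"ty":0,"tz":-3,"claw":0.6},{"ax":0,"ay":0,"az":0,"tx":0,"ty":0,"tz":-6,"claw":0.6},{"ax":0,"ay":0,"az":0,"tx":0,"ty":0,"tz":-9,"claw":0.6},{"ax":0,"ay":0,"az":0,"tx":0,"ty":0,"tz":-11,"claw":0.6}]' 8
python3 - <<'E'
from meas import *
p=imaging.get_image('wrist'); measure(p)
for r in models.landmark_of(p,'lever_tip')[:1]: print(r['conf'],world(p,r['xyz']).round(1))
s=st(); print(s['tool_pos'],s['tool_rot'],s['joint_pos'][6],totool(np.array([452,-269,130])-s['tool_pos']))
E
```

```text
time: 13.75
tool_pos: [647.3, 23.4, 192.6]
tool_rot: [180.0, 0.1, 167.3]
ft_force: [1.2, -1.2, 0.3]
finger_gap: 52.9
grasp_force: 0.0
unit top 10532 (array([649.6, -18.3]), array([150. ,  80.3]), 77.33) 67.8
lip 4368 (array([584.7,  -2.3]), array([143.9,  58.2]), 76.97)
button 65 [627.5 -53.3  83.7]
lever 299 [646.2  23.8 123.2]
plate 983 (array([ 513.9, -251.7]), array([23.6, 77.7]), 63.33)
[648.49640944  23.62088591 193.39601913] [179.89445736   0.29667122 167.3363384 ] 58.81571890134858 [ 12.79 -32.87   6.21]
```

The lever stands up on its own. Now to the blue holder.

```bash
python3 -m crank '[{"ax":0,"ay":0,"az":0,"tx":1.8,"ty":-4.7,"tz":0,"claw":0.6},{"ax":0,"ay":0,"az":-0.04,"tx":3.6,"ty":-9.4,"tz":0,"claw":0.6},{"ax":0,"ay":0,"az":-0.08,"tx":5.5,"ty":-14.1,"tz":0,"claw":0.6},{"ax":0,"ay":0,"az":-0.12,"tx":7.3,"ty":-18.8,"tz":0,"claw":0.6},{"ax":0,"ay":0,"az":-0.15,"tx":9.1,"ty":-23.5,"tz":1,"claw":0.6},{"ax":0,"ay":0,"az":-0.17,"tx":11,"ty":-28.2,"tz":2,"claw":0.6},{"ax":0,"ay":0,"az":-0.17,"tx":12.8,"ty":-32.9,"tz":4,"claw":0.6},{"ax":0,"ay":0,"az":-0.17,"tx":12.8,"ty":-32.9,"tz":5,"claw":0.6}]' 20
python3 - <<'E'
from meas import *
p=imaging.get_image('wrist'); measure(p)
for t in ('rib','tag_holder'):
  for r in models.landmark_of(p,t)[:2]: print(t,r['conf'],world(p,r['xyz']).round(1))
s=st(); print(s['tool_pos'],s['tool_rot'],s['joint_pos'][6])
cv2.imwrite('pics/hold.png',p['pixels'])
E
```

```text
time: 14.85
tool_pos: [445.1, -273.8, 138.6]
tool_rot: [-179.9, -0.3, 176.6]
ft_force: [0.6, 1.1, 0.5]
finger_gap: 52.8
grasp_force: 0.0
lip 1330 (array([573.4, -15.2]), array([71.2, 39.7]), 46.95)
plate 3314 (array([ 488.6, -272.7]), array([ 56. , 109.5]), 87.53)
rib 581 (array([ 451.7, -271.7]), array([14.3, 32.9]), 87.34)
rib 0.95 [ 452.8 -275.6   27.2]
rib 0.65 [ 476.8 -158.    31.4]
tag_holder 0.97 [ 488.4 -271.8   -1.6]
tag_holder 0.55 [ 456.6 -127.5    3.9]
[ 450.17138028 -268.35420161  139.79198763] [ 1.79910359e+02 -2.28537871e-02  1.77163631e+02] 90.41825428451021
```

View pics/hold.png

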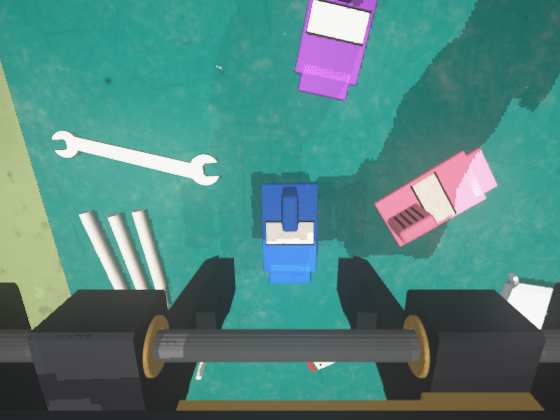

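```bash
python3 -m crank '[{"ax":0,"ay":0,"az":0,"tx":-0.2,"ty":-0.15,"tz":3,"claw":0.6},{"ax":0,"ay":0,"az":0,"tx":-0.2,"ty":-0.15,"tz":7,"claw":0.6},{"ax":0,"ay":0,"az":0,"tx":-0.2,"ty":-0.15,"tz":11,"claw":0.6},{"ax":0,"ay":0,"az":0,"tx":-0.2,"ty":-0.15,"tz":13,"claw":0.6},{"ax":0,"ay":0,"az":0,"tx":-0.2,"ty":-0.15,"tz":14,"claw":0.6},{"ax":0,"ay":0,"az":0,"tx":-0.2,"ty":-0.15,"tz":14.5,"claw":0.6},{"ax":0,"ay":0,"az":0,"tx":-0.2,"ty":-0.15,"tz":14.8,"claw":0.6},{"ax":0,"ay":0,"az":0,"tx":-0.2,"ty":-0.15,"tz":14.8,"claw":0.6}]' 20
python3 - <<'E'
from meas import *
s=st(); print(s['tool_pos'],s['tool_rot'],s['ft_force'])
p=imaging.get_image('wrist'); measure(p)
p=imaging.get_image('scene'); W=cloud(p); measure(p)
m=(p['z_map']>0)&(abs(W[...,0]-450)<15)&(W[...,1]>-260)&(W[...,1]<-225)
print(np.histogram(W[m][:,2],bins=range(0,60,4)))
E
```

```text
time: 16.0
tool_pos: [452.1, -271.3, -7.3]
tool_rot: [-180.0, 0.0, 177.1]
ft_force: [0.3, -0.5, -0.1]
finger_gap: 52.7
grasp_force: 0.0
[ 452.10342638 -271.31004017   -7.27259447] [-1.79987938e+02  4.75171399e-02  1.77088063e+02] [ 0.31657348 -0.45937061 -0.12075126]
plate 5182 (array([ 486.1, -272.6]), array([ 56. , 106.1]), 87.91)
rib 2010 (array([ 450.4, -271.6]), array([14.6, 30.8]), 86.88)
unit top 1124 (array([649.5, -16.9]), array([153.3,  82.8]), 77.31) 68.4
lip 752 (array([601.5, -31. ]), array([104.1, 164.6]), 16.14)
button 41 [622.4 -58.5  81.1]
lever 38 [645.1  20.7 121.8]
plate 272 (array([ 467.5, -270.3]), array([56.4, 70.4]), 86.44)
rib 85 (array([ 448.1, -278.1]), array([23.4, 35.4]), 10.96)
(array([47, 69,  4,  1,  3, 13, 10, 10, 14, 13, 15, 13, 10,  9]), array([ 0,  4,  8, 12, 16, 20, 24, 28, 32, 36, 40, 44, 48, 52, 56]))
```

The fingers straddle the rib with their tips at z≈17. I lower 5 mm and close.

```bash
python3 -m crank '[{"ax":0,"ay":0,"az":0,"tx":0,"ty":0,"tz":0.3,"claw":0.6},{"ax":0,"ay":0,"az":0,"tx":0,"ty":0,"tz":0.5,"claw":0.4},{"ax":0,"ay":0,"az":0,"tx":0,"ty":0,"tz":0.5,"claw":0.2},{"ax":0,"ay":0,"az":0,"tx":0,"ty":0,"tz":0.5,"claw":0.1},{"ax":0,"ay":0,"az":0,"tx":0,"ty":0,"tz":0.5,"claw":0},{"ax":0,"ay":0,"az":0,"tx":0,"ty":0,"tz":0.5,"claw":0},{"ax":0,"ay":0,"az":0,"tx":0,"ty":0,"tz":0.5,"claw":0},{"ax":0,"ay":0,"az":0,"tx":0,"ty":0,"tz":0.5,"claw":0}]' 25
python3 -m crank '[{"ax":0,"ay":0,"az":0,"tx":0,"ty":0,"tz":0,"claw":0},{"ax":0,"ay":0,"az":0,"tx":0,"ty":0,"tz":0,"claw":0},{"ax":0,"ay":0,"az":0,"tx":0,"ty":0,"tz":-0.5,"claw":0},{"ax":0,"ay":0,"az":0,"tx":0,"ty":0,"tz":-2,"claw":0},{"ax":0,"ay":0,"az":0,"tx":0,"ty":0,"tz":-4,"claw":0},{"ax":0,"ay":0,"az":0,"tx":0,"ty":0,"tz":-6,"claw":0},{"ax":0,"ay":0,"az":0,"tx":0,"ty":0,"tz":-6.5,"claw":0},{"ax":0,"ay":0,"az":0,"tx":0,"ty":0,"tz":-6.5,"claw":0}]' 25
python3 - <<'E'
from meas import *
s=st(); print(s['tool_pos'],s['tool_rot'],s['ft_force'])
p=imaging.get_image('wrist'); W=cloud(p); hsv=cv2.cvtColor(p['pixels'],cv2.COLOR_BGR2HSV)
b=(hsv[...,0]>105)&(hsv[...,0]<125)&(hsv[...,1]>130)&(p['z_map']>0)&(np.hypot(W[...,0]-490,W[...,1]+271)<100)
print(np.histogram(W[b][:,2],bins=range(40,130,6))); m=b&(W[...,2]>60)&(W[...,2]<80)
print(rect(W[m])); m=b&(W[...,2]>100); print(rect(W[m]))
A=np.c_[W[b&(W[...,2]<80)&(W[...,2]>60)]]; q=np.linalg.lstsq(np.c_[A[:,:2],np.ones(len(A))],A[:,2],rcond=None)[0]; print(q)
E
```

```text
time: 17.1
tool_pos: [451.8, -271.2, -12.7]
tool_rot: [180.0, 0.0, 177.1]
ft_force: [1.5, 0.1, 0.7]
finger_gap: 13.8
grasp_force: 25.0
time: 18.1
tool_pos: [451.9, -271.4, 52.7]
tool_rot: [-180.0, 0.0, 177.1]
ft_force: [-0.2, 0.0, -0.8]
finger_gap: 14.0
grasp_force: 25.0
[ 451.85151161 -271.38148659   52.7281518 ] [-1.79985836e+02  4.31028552e-02  1.77078215e+02] [-0.18512629  0.04061547 -0.75378938]
(array([   0,    0,    0,    0,  276, 4528,  216,  172,  185,  210,  258,
       1737,    0,    0]), array([ 40,  46,  52,  58,  64,  70,  76,  82,  88,  94, 100, 106, 112,
       118, 124]))
(array([ 488.4, -273.2]), array([ 55.5, 110.4]), 87.35)
(array([ 451.4, -274.8]), array([31.7, 27.8]), 16.25)
[-3.77381758e-03 -1.53721384e-03  7.26976321e+01]
```

The holder is held level and straight. I carry it, raised, to in front of the mouth and align the yaw with the unit.

```bash
python3 -m crank '[{"ax":0,"ay":0,"az":0,"tx":0,"ty":1,"tz":-3,"claw":0},{"ax":0,"ay":0,"az":0.02,"tx":0.3,"ty":4,"tz":-4,"claw":0},{"ax":0,"ay":0,"az":0.05,"tx":0.8,"ty":9,"tz":-4,"claw":0},{"ax":0,"ay":0,"az":0.08,"tx":1.4,"ty":14,"tz":-4,"claw":0},{"ax":0,"ay":0,"az":0.11,"tx":1.9,"ty":19,"tz":-4,"claw":0},{"ax":0,"ay":0,"az":0.14,"tx":2.4,"ty":24,"tz":-4,"claw":0},{"ax":0,"ay":0,"az":0.17,"tx":2.8,"ty":28,"tz":-3,"claw":0},{"ax":0,"ay":0,"az":0.17,"tx":2.9,"ty":30,"tz":0,"claw":0}]'
python3 -m crank '[{"ax":0,"ay":0,"az":0,"tx":0,"ty":0,"tz":1,"claw":0},{"ax":0,"ay":0,"az":0,"tx":0,"ty":0,"tz":2,"claw":0},{"ax":0,"ay":0,"az":0,"tx":0,"ty":0,"tz":3,"claw":0},{"ax":0,"ay":0,"az":0,"tx":0,"ty":0,"tz":3,"claw":0},{"ax":0,"ay":0,"az":0,"tx":0,"ty":0,"tz":3,"claw":0},{"ax":0,"ay":0,"az":0,"tx":0,"ty":0,"tz":3,"claw":0},{"ax":0,"ay":0,"az":0,"tx":0,"ty":0,"tz":3,"claw":0},{"ax":0,"ay":0,"az":0,"tx":0,"ty":0,"tz":3,"claw":0}]'
cat > chk.py <<'E'
from meas import *
s=st(); print(s['tool_pos'],s['tool_rot'],s['joint_pos'][6])
for n in ('wrist','top'):
    p=imaging.get_image(n); W=cloud(p); hsv=cv2.cvtColor(p['pixels'],cv2.COLOR_BGR2HSV)
    print(n); measure(p)
    x,y=s['tool_pos'][:2]
    b=(hsv[...,0]>105)&(hsv[...,0]<125)&(hsv[...,1]>130)&(p['z_map']>0)&(np.hypot(W[...,0]-x-36,W[...,1]-y+8)<90)&(W[...,2]<s['tool_pos'][2]+28)
    print('holder',b.sum(),rect(W[b]),np.median(W[b][:,2]))
    g=(hsv[...,1]<60)&(hsv[...,2]>120)&(p['z_map']>0)&(W[...,2]>8)&(W[...,2]<22)&(np.hypot(W[...,0]-580,W[...,1]+2)<60)
    print('lip',g.sum(),rect(W[g]))
    for t in ('mouth','nose'):
        for r in models.landmark_of(p,t)[:3]: print(t,round(r['conf'],2),world(p,r['xyz']).round(1))
cv2.imwrite('pics/chk_w.png',imaging.get_image('wrist')['pixels'])
E
python3 chk.py
```

```text
time: 19.15
tool_pos: [438.7, 32.8, 52.2]
tool_rot: [179.9, 0.1, 167.5]
ft_force: [-0.3, 0.4, -0.7]
finger_gap: 13.6
grasp_force: 25.0
time: 20.15
tool_pos: [438.1, 29.9, 22.4]
tool_rot: [180.0, 0.0, 167.3]
ft_force: [-0.3, -0.0, -1.2]
finger_gap: 14.0
grasp_force: 25.0
[438.11561312  29.87529437  22.41058313] [1.79988572e+02 1.52410788e-02 1.67341824e+02] 41.303932157251616
wrist
holder 2336 (array([473.4,  22.1]), array([ 55.4, 109.7]), 77.9) 40.84120485575077
lip 0 (array([0., 0.]), array([0., 0.]), 0.0)
nose 0.89 [426.6 -77.3   4.5]
nose 0.59 [529.9   5.2  38.6]
top
unit top 1303 (array([649.6, -17.3]), array([149.6,  82.1]), 77.23) 67.7
lip 248 (array([682.3, -46.7]), array([215. , 167.3]), 33.22)
button 97 [628.5 -53.6  83.5]
holder 0 (array([0., 0.]), array([0., 0.]), 0.0) nan
lip 199 (array([580.4, -24.6]), array([43.2, 57.4]), 71.72)
mouth 0.82 [567.3   1.5   2.7]
nose 0.93 [425.3 -81.7  -0.5]
nose 0.71 [ 351.8 -234.3   -1.4]
  return _methods._mean(a, axis=axis, dtype=dtype,
  ret = ret.dtype.type(ret / rcount)
```

View pics/chk_w.png

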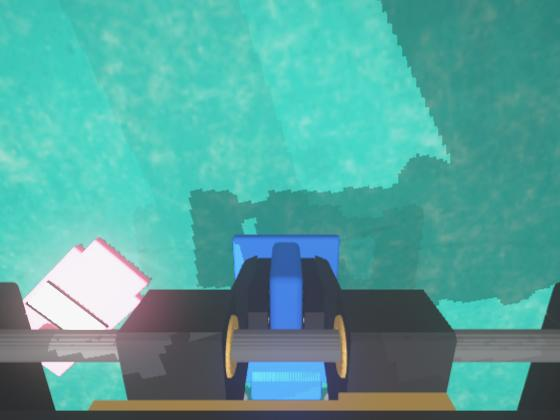

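```bash
python3 -m crank '[{"ax":0,"ay":0,"az":0,"tx":0,"ty":0,"tz":1.5,"claw":0},{"ax":0,"ay":0,"az":0,"tx":0,"ty":0,"tz":2.7,"claw":0},{"ax":0,"ay":0,"az":0,"tx":0,"ty":0,"tz":3.2,"claw":0},{"ax":0,"ay":0,"az":0,"tx":0,"ty":0,"tz":3.48,"claw":0},{"ax":0,"ay":0,"az":0,"tx":0,"ty":0,"tz":3.48,"claw":0},{"ax":0,"ay":0,"az":0,"tx":-0.5,"ty":0,"tz":3.48,"claw":0},{"ax":0,"ay":0,"az":0,"tx":-1,"ty":0,"tz":3.48,"claw":0},{"ax":0,"ay":0,"az":0,"tx":-1.5,"ty":0,"tz":3.48,"claw":0}]' 30
python3 -m crank '[{"ax":0,"ay":0,"az":0,"tx":-0.5,"ty":0,"tz":0,"claw":0},{"ax":0,"ay":0,"az":0,"tx":-1,"ty":0,"tz":0,"claw":0},{"ax":0,"ay":0,"az":0,"tx":-1.5,"ty":0,"tz":0,"claw":0},{"ax":0,"ay":0,"az":0,"tx":-2,"ty":0,"tz":0,"claw":0},{"ax":0,"ay":0,"az":0,"tx":-2.5,"ty":0,"tz":0,"claw":0},{"ax":0,"ay":0,"az":0,"tx":-3,"ty":0,"tz":0,"claw":0},{"ax":0,"ay":0,"az":0,"tx":-3.5,"ty":0,"tz":0,"claw":0},{"ax":0,"ay":0,"az":0,"tx":-4,"ty":0,"tz":0,"claw":0}]' 30
python3 chk.py 2>/dev/null
```

```text
time: 21.5
tool_pos: [452.8, 26.5, -12.5]
tool_rot: [180.0, -0.0, 167.3]
ft_force: [0.8, 0.5, -0.8]
finger_gap: 13.4
grasp_force: 30.0
time: 22.5
tool_pos: [492.0, 17.8, -12.5]
tool_rot: [180.0, -0.0, 167.3]
ft_force: [-0.0, 0.7, 0.1]
finger_gap: 13.7
grasp_force: 30.0
[491.96312699  17.75491627 -12.51106114] [ 1.79997030e+02 -2.58981223e-03  1.67347551e+02] 5.208935935176293
wrist
lip 1239 (array([566. ,   0.8]), array([50.4, 16.6]), 77.45)
holder 4204 (array([522.4,  10.8]), array([55.7, 99.4]), 77.5) 5.876612491185862
lip 1169 (array([566.1,   0.9]), array([50.4, 16.6]), 77.23)
mouth 0.61 [569.3  -3.5   2.2]
nose 0.8 [426.5 -80.2   2.8]
nose 0.59 [583.8  -4.2   1.2]
top
unit top 623 (array([661.6,  25.5]), array([64. , 79.4]), 81.56) 67.7
lever 32 [644.5  23.8 123.5]
holder 7 (array([476.4,  26.1]), array([25. ,  0.6]), 76.59) 6.37749322584186
lip 0 (array([0., 0.]), array([0., 0.]), 0.0)
nose 0.9 [ 354.8 -234.4    0.5]
```

No contact yet, and the nose is about 15 mm behind the mouth. Pushing on to the stop.

```bash
python3 -m crank '[{"ax":0,"ay":0,"az":0,"tx":-0.5,"ty":0,"tz":0,"claw":0},{"ax":0,"ay":0,"az":0,"tx":-1,"ty":0,"tz":0,"claw":0},{"ax":0,"ay":0,"az":0,"tx":-1.4,"ty":0,"tz":0,"claw":0},{"ax":0,"ay":0,"az":0,"tx":-1.8,"ty":0,"tz":0,"claw":0},{"ax":0,"ay":0,"az":0,"tx":-2.1,"ty":0,"tz":0,"claw":0},{"ax":0,"ay":0,"az":0,"tx":-2.4,"ty":0,"tz":0,"claw":0},{"ax":0,"ay":0,"az":0,"tx":-2.6,"ty":0,"tz":0,"claw":0},{"ax":0,"ay":0,"az":0,"tx":-2.7,"ty":0,"tz":0,"claw":0}]' 30
python3 -m crank '[{"ax":0,"ay":0,"az":0,"tx":-0.05,"ty":0,"tz":0,"claw":0},{"ax":0,"ay":0,"az":0,"tx":-0.1,"ty":0,"tz":0,"claw":0},{"ax":0,"ay":0,"az":0,"tx":-0.1,"ty":0,"tz":0,"claw":0},{"ax":0,"ay":0,"az":0,"tx":-0.1,"ty":0,"tz":0,"claw":0},{"ax":0,"ay":0,"az":0,"tx":-0.1,"ty":0,"tz":0,"claw":0},{"ax":0,"ay":0,"az":0,"tx":-0.1,"ty":0,"tz":0,"claw":0},{"ax":0,"ay":0,"az":0,"tx":-0.1,"ty":0,"tz":0,"claw":0},{"ax":0,"ay":0,"az":0,"tx":-0.1,"ty":0,"tz":0,"claw":0}]' 30
```

```text
time: 23.85
tool_pos: [517.2, 12.1, -12.6]
tool_rot: [-180.0, -0.1, 167.4]
ft_force: [-3.6, 1.3, 0.8]
finger_gap: 14.1
grasp_force: 30.0
time: 24.85
tool_pos: [519.0, 11.7, -12.5]
tool_rot: [180.0, -0.0, 167.4]
ft_force: [-4.7, 0.9, 0.2]
finger_gap: 13.7
grasp_force: 30.0
```

```bash
python3 -m crank '[{"ax":0,"ay":0,"az":0,"tx":-0.05,"ty":0,"tz":0,"claw":0},{"ax":0,"ay":0,"az":0,"tx":-0.1,"ty":0,"tz":0,"claw":0},{"ax":0,"ay":0,"az":0,"tx":-0.15,"ty":0,"tz":0,"claw":0},{"ax":0,"ay":0,"az":0,"tx":-0.2,"ty":0,"tz":0,"claw":0},{"ax":0,"ay":0,"az":0,"tx":-0.25,"ty":0,"tz":0,"claw":0},{"ax":0,"ay":0,"az":0,"tx":-0.25,"ty":0,"tz":0,"claw":0},{"ax":0,"ay":0,"az":0,"tx":-0.25,"ty":0,"tz":0,"claw":0},{"ax":0,"ay":0,"az":0,"tx":-0.25,"ty":0,"tz":0,"claw":0}]' 30
```

```text
time: 25.85
tool_pos: [521.1, 11.2, -12.5]
tool_rot: [-180.0, -0.0, 167.3]
ft_force: [-5.2, 2.4, 0.8]
finger_gap: 14.3
grasp_force: 30.0
```

```bash
python3 chk.py 2>/dev/null; python3 -c "
from h import *
f=[]
for i in range(3): p=imaging.get_image('scene'); f.append(st()['ft_force'])
print(np.round(f,1))
from meas import measure; measure(p)
for t in ('screw_carton','tape_roll','carriage'): 
  for r in models.landmark_of(p,t)[:1]: print(t,world(p,r['xyz']).round(0))
"
```

```text
[521.10757631  11.17361963 -12.53213069] [-1.79996412e+02 -3.01974098e-02  1.67349996e+02] 13.017144751260291
wrist
lip 3040 (array([588.3,  -4.1]), array([50.4, 29.9]), 77.58)
holder 2444 (array([515. ,  12.3]), array([55.6, 24.7]), 77.36) 5.8467988962219035
lip 3040 (array([588.3,  -4.1]), array([50.4, 29.9]), 77.58)
nose 0.84 [426.5 -77.4   3.7]
top
unit top 574 (array([655. ,   0.8]), array([112.1,  79.7]), 77.81) 67.7
holder 17 (array([506.3,  18.6]), array([25.5,  3.4]), 76.5) 7.184378812402994
lip 0 (array([0., 0.]), array([0., 0.]), 0.0)
nose 0.57 [ 354.7 -233.6   -0.6]
[[-6.1  2.  -0.2]
 [-4.9  2.  -0.2]
 [-5.7  0.8  1.1]]
unit top 1179 (array([649.7, -16.6]), array([152.6,  83.5]), 77.32) 68.4
lip 265 (array([628.3, -55.2]), array([117.2, 212.2]), 36.74)
button 72 [626.6 -56.6  84.1]
lever 38 [644.   20.1 122.7]
screw_carton [472. 284.  -2.]
tape_roll [645. 267.  -3.]
carriage [ 638. -235.    4.]
```

```bash
python3 -m crank '[{"ax":0,"ay":0,"az":0,"tx":-0.05,"ty":0,"tz":0,"claw":0},{"ax":0,"ay":0,"az":0,"tx":-0.1,"ty":0,"tz":0,"claw":0},{"ax":0,"ay":0,"az":0,"tx":-0.1,"ty":0,"tz":0,"claw":0},{"ax":0,"ay":0,"az":0,"tx":-0.1,"ty":0,"tz":0,"claw":0},{"ax":0,"ay":0,"az":0,"tx":-0.1,"ty":0,"tz":0,"claw":0},{"ax":0,"ay":0,"az":0,"tx":-0.1,"ty":0,"tz":0,"claw":0},{"ax":0,"ay":0,"az":0,"tx":-0.1,"ty":0,"tz":0,"claw":0},{"ax":0,"ay":0,"az":0,"tx":-0.1,"ty":0,"tz":0,"claw":0}]' 30
```

```text
time: 27.5
tool_pos: [521.6, 11.1, -12.6]
tool_rot: [-180.0, -0.1, 167.4]
ft_force: [-5.8, 2.2, 2.1]
finger_gap: 13.6
grasp_force: 30.0
```

```bash
python3 -m crank '[{"ax":0,"ay":0,"az":0,"tx":-0.05,"ty":0,"tz":0,"claw":0},{"ax":0,"ay":0,"az":0,"tx":-0.1,"ty":0,"tz":0,"claw":0},{"ax":0,"ay":0,"az":0,"tx":-0.1,"ty":0,"tz":0,"claw":0},{"ax":0,"ay":0,"az":0,"tx":-0.1,"ty":0,"tz":0,"claw":0},{"ax":0,"ay":0,"az":0,"tx":-0.1,"ty":0,"tz":0,"claw":0},{"ax":0,"ay":0,"az":0,"tx":-0.1,"ty":0,"tz":0,"claw":0},{"ax":0,"ay":0,"az":0,"tx":-0.1,"ty":0,"tz":0,"claw":0},{"ax":0,"ay":0,"az":0,"tx":-0.1,"ty":0,"tz":0,"claw":0}]' 30
```

```text
time: 28.5
tool_pos: [521.6, 11.1, -12.6]
tool_rot: [-180.0, -0.2, 167.4]
ft_force: [-7.6, 1.9, 1.7]
finger_gap: 13.4
grasp_force: 30.0
```

The holder no longer advances and the force is rising (7.8 N), so it is home. Handing in.

```bash
python3 -c "
from bench import manip
print(manip.finish_job())"
```

```text
the job is handed in; nothing more can be done
None
```

I handed the job in at 28.5 s, but `finish_job()` gave no verdict: the button was pressed and the lever dropped and was stood back up, the holder is still gripped at 30 N and pressed home with about 8 N, and the carton, tape roll and carriage hadn't moved when I last checked, just before the final 2 mm of push.

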